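# Hold the slicing guide against the board's back rail for screwing

## Robot

A 7-joint arm with a two-finger parallel gripper is mounted at the origin on the work surface. World frame = base frame: x ahead of the robot, y to its left, z up, the work surface at z = 0. Lengths are in m, angles in rad, forces in N, time in s.
With the tool pointing down it reaches from about 0.35 to 0.9 m from the base axis. Payload 7.2 kg.
Tool frame: the origin (TCP) lies on the mounting face of the last link; the fingertips stand 182 mm ahead of it and the grasp point (between the pads) lies 163 mm ahead of it (env.tcp_to_tips is the distance from the TCP to the fingertips, in m); z points along the fingers, y is the line along which they close (so a half turn about z gives the same grasp; the last joint's range is limited). The gripper opens to 88 mm and grips with 3 to 60 N. Pads are 20 mm wide; open, the fingers measure 115 mm over their backs; the gripper's body (75 mm by 178 mm) begins 61 mm behind the grasp point.
Start: joints at [-1.342, 0.411, -0.013, 1.596, 0.006, 1.134, -0.082], TCP at [0.183, 0.598, 0.405] pointing down, gripper open.
Joint ranges: [-2.95, 2.95], [-0.29, 1.99], [-1.47, 1.44], [0.14, 2.54], [-1.03, 4.17], [0.13, 1.85], [-2.86, 2.86]. Speed limits (rad/s): [2.39, 2.39, 3.01, 3.01, 3.14, 3.14, 3.14].

## Interface

Orientations are given as [roll, pitch, yaw] about the fixed x, y, z axes, in that order (R = Rz(yaw) Ry(pitch) Rx(roll)).
In Python, from cell import telemetry, read_camera, job_done, env gives the robot as it stands.
- The arm moves only by the tool move_arm, never from a script. Its argument "deltas" is a list of rows, each a list of 5 numbers: the shift along the world's x, y, z in m, then the turn about the world's z in rad, then the finger opening in m, from 0 to 0.0878. A call has 1 to 20 rows; each row shifts and turns the commanded pose from where the row before left it; what a row does not reach is not made up. A row lasts 1/12 s, in which the tool goes at most 41.7 mm and 7.16 degrees, less where a joint would pass 70% of its speed; a pose out of reach is approached as far as the arm can. A call with a gripper value outside its range is refused whole. The fingers move at their own pace and stop on an object; the grip force is fixed at half the most. Time passes only in rows, so rows that do not move let the fingers close. It gives the time, the measured TCP pose, the force, the opening and the grip force at its end, in the units of the state.
- telemetry.get_state(): the state, without advancing time (a new reading comes with each control period).
- read_camera(name): name is "side" or "top" or "wrist"; returns a dict with "pixels" (480x640x3 uint8, red, green, blue), "z_map" (480x640 float32, m along the optical axis (not along the pixel's ray), 0 where there is no reading), "vertical_fov" (degrees; the focal length in pixels is half the picture's height over the tangent of half this angle, whatever the lens; pixels are square), "cx", "cy" (the principal point, pixels), "R" (3x3) and "t" (3): a world point X has camera coordinates R X + t; the wrist camera has in their place "T_tool_cam" (4x4, takes a point from camera to tool coordinates, whose origin is the TCP and whose axes are the flange's). Camera axes: x right, y down, z forward; pixel columns grow to the right and rows downward; lengths in m; the calibration is good to about 2 mm. A picture is of the moment at which its call begins: read the wrist's pose just before it.
- job_done(): hands the job in; it is judged then, once.
The state is a dict: "clock": time; "qpos": joint angles; "qd": joint speeds; "joint_efforts": joint torques, N m; "tool_pos": TCP position; "tcp_rot": TCP orientation; "contact_force": force on the tool from outside, world axes, zero at the start; "torque": the same for the moment, N m; "grip_width": finger opening in m; "gripper_force": force on a finger pad.
Only numpy, scipy, OpenCV 4.12 (cv2) and the standard library are available. Lean on these libraries where they do the work, as an engineer would, in place of code of your own. Each camera call takes 0.05 s, during which the arm holds its last target. There are 200 camera calls.

## Task

Be my third hand while I screw the U-shaped wooden slicing guide down: pick it up from the counter, lay it flat on the chopping board with a long side flush against the sprung back rail and its end up against the small wooden end stop, and press it squarely into the rail with a steady push of about 12 N, so that the rail's rubber buffers are squashed about halfway and never solid. Keep that push for at least three seconds and finish while still holding the guide there, without letting go. Leave the carrot, the garlic, the peeler and the screwdriver where they are.

Things in the scene. Friction and masses are not known exactly. Their poses are not given: they have to be found in the camera images.
- guide: loose pale wooden slicing guide: U channel, open on top and at both ends, 64 wide (its x) x 110 long (y) x 50 mm high, 0.3 kg. Floor 10 mm thick; two side walls along y, 12 mm thick, centred 26 mm either side of the middle, 40 mm gap between; middle 62 mm of each wall is solid, knife slots near the ends. Origin: centre of underside, z up. Either way round fits. Starts on the counter
- board: fixed brown chopping board, 220 (its x) x 340 (y) x 30 mm thick, with a fixed steel upstand along its far edge, 15 mm thick, 45 mm high above the board, near face at board x +85 mm. Origin: centre of underside, z up, board top at +30 mm; x points away from the robot to the upstand (yaw up to 0.25 rad)
- rail: back rail: pale wooden bar, 20 thick (its x) x 300 long (y) x 40 mm high, just above the board before the upstand; top 71 mm above the counter. Origin: centre of underside; axes as the board's. Near face 10 mm before the origin, at board x +45 mm when free. Slides along board +x on rubber buffers, a spring of 1.6 N per mm (12 N at 7.5 mm) that pushes it back
- squash (a joint): how far the back rail is pushed in towards the upstand, m: 0 free, 0.015 buffers solid; 0.0075 is halfway, 12 N
- rail_face (a point): middle of the rail's near face, 20 mm above the rail's underside; it moves with the rail
- stop: end stop: small dark wooden block fixed on the board before the rail, 60 (its x) x 20 (y) x 30 mm high. Origin: centre of underside, on the board's top, at board x +13 mm (32 mm before the free rail's face); axes as the board's; its place along the rail varies. The guide belongs on its -y side (right, seen from the robot), guide centre 65 mm from the stop's origin
- carrot: loose peeled carrot, about 145 mm long and 32 mm thick, beyond the work; bystander, leave alone
- garlic: loose garlic bulb, 48 mm thick and 50 mm high, standing on the board near its right-hand corner on the robot's side; bystander, leave alone
- peeler: loose steel Y-peeler, about 85 by 68 mm, 8 mm high, lying on the robot's side of where the guide starts; bystander, leave alone
- screwdriver: loose screwdriver lying beyond the work; bystander, leave alone
Not all that is in view belongs to the job. There is more than one size of the guide; the one meant has the size given above.

How it is judged:
On the way:
1. the guide, flat on the board and up against the end stop, is pressed against the back rail with a steady push for three seconds (value of joint squash between 0.0044 and 0.0106 m and contact force between guide and rail above 4 N and contact force between the fingers and guide above 1 N and contact force between the fingers and board below 0.5 N and z of guide in the frame of board between 0.026 and 0.033 m and angle between guide's own z axis and vertical below 0.06 rad and angle between the y axis of guide and the y axis of rail, either way round below 0.06 rad and y of guide in the frame of stop between -0.071 and -0.06 m), for 3 s.
At the end, for the whole second after the job is handed in: the gripper's fingers hold the guide and touch nothing of the board; the guide is flat on the board (within 3 mm and 0.06 rad), parallel to the rail within 0.06 rad, its end within 6 mm of the end stop, and pushes the rail in by 4.4 to 10.6 mm (7 to 17 N), at rest (all of step 1 and linear speed of guide below 0.01 m/s); the arm keeps its last pose, push and grip.
It fails at once if the rail's buffers are squashed solid (value of joint squash above 0.0142 m).
It fails at once if the carrot is moved (distance of carrot from where it was at the start of the episode above 0.03 m).
It fails at once if the garlic is moved (distance of garlic from where it was at the start of the episode above 0.03 m).
It fails at once if the peeler is moved (distance of peeler from where it was at the start of the episode above 0.03 m).
It fails at once if the screwdriver is moved (distance of screwdriver from where it was at the start of the episode above 0.03 m).
It also fails if it takes over 56 s, if anything falls off the work surface, if the arm or the gripper's body presses on something with over 40 N, if the wrist force passes 120 N, or if a joint passes its speed limit or range.

## Working session

There is one attempt and no reset: what is moved stays moved. The work goes in short steps, Python scripts to look and compute and a tool call to move; the robot and the scene stay as the last step left them, time stands still between calls to the robot, and variables do not carry over. Pictures are saved under pics/ and viewed, at most 10 in all, crops included, and the job is handed in when it is done.

Besides the shell and the picture viewer there is one more tool, called as name(argument=value, ...), one argument or row to a line, values as JSON. move_arm: Moves the arm, as the interface text tells. Its arguments: {"type":"object","properties":{"deltas":{"type":"array"}},"required":["deltas"]}

```bash
mkdir -p pics
python3 - <<'E'
from cell import telemetry, read_camera, env
import cv2, numpy as np
print(telemetry.get_state())
for n in ("top","side"):
    d=read_camera(n); cv2.imwrite(f"pics/{n}0.png",d["pixels"][:,:,::-1]); np.savez(f"{n}0.npz",**d)
    print(n,d["vertical_fov"],d["cx"],d["cy"],d["R"],d["t"])
E
```

```text
{'clock': 0.0, 'qpos': array([-1.34221075,  0.41189942, -0.01271053,  1.59702222,  0.00560583,
        1.13428133, -0.08220315]), 'qd': array([ 6.82207010e-05, -1.05303817e-03, -1.35622567e-03,  1.81091381e-03,
        8.92178159e-04,  4.03305318e-04,  8.70252632e-04]), 'joint_efforts': array([-8.11602440e-04, -5.87934673e+01,  6.41196705e-01, -2.91091347e+01,
       -5.39120939e-02,  1.79760304e-02,  1.49580424e-04]), 'tool_pos': array([0.18274156, 0.597473  , 0.40381809]), 'tcp_rot': array([-3.14002236e+00,  1.17214663e-04,  2.84482965e+00]), 'contact_force': array([ 0.32713172,  0.27376766, -0.06437795]), 'torque': array([-0.03540526,  0.04977178, -0.01438397]), 'gripper_force': 0.0, 'grip_width': 0.08761793854003193}
top 42.42097221767315 327.8217824112571 234.4281084826562 [[ 0.16532021 -0.98623032  0.00435663]
 [-0.96409923 -0.16253801 -0.20998587]
 [ 0.20780255  0.03051468 -0.97769472]] [-0.13477194  0.55989078  1.10950906]
side 52.88331080725439 316.32798770173395 232.3700036276563 [[ 0.77012693 -0.63788163  0.00339481]
 [-0.44988083 -0.54690747 -0.70604494]
 [ 0.45222975  0.54221697 -0.70815889]] [-0.46152376  0.23461303  0.75187584]
```

View pics/top0.png

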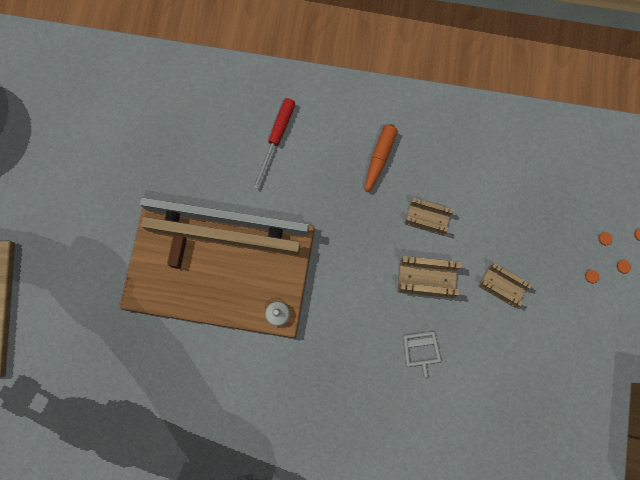

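View pics/side0.png

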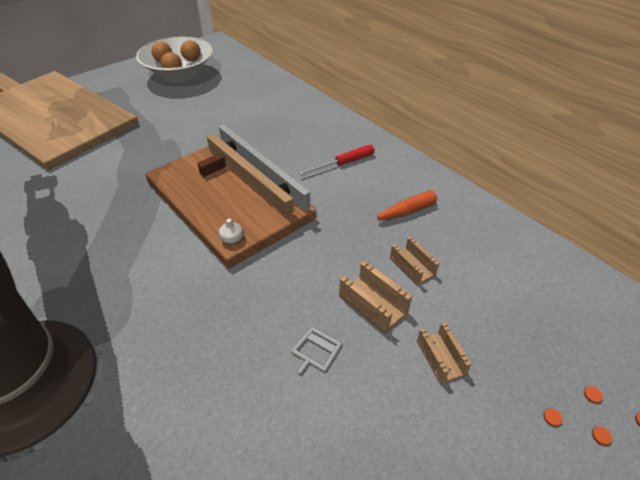

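Top view: board around (220,265), rail from (145,223) to (298,246), stop (177,250), garlic (277,313), largest guide (430,278) with two smaller ones at (430,216) and (506,285), and the peeler at (422,350). The side view agrees. I'll measure from the depth maps.

```bash
cat > h.py <<'E'
import numpy as np, cv2
def cloud(d):
    z=d["z_map"]; h,w=z.shape; f=h/2/np.tan(np.radians(float(d["vertical_fov"]))/2)
    v,u=np.mgrid[:h,:w]; P=np.stack([(u-d["cx"])/f*z,(v-d["cy"])/f*z,z],-1)
    X=(P-d["t"])@d["R"]; X[z==0]=np.nan; return X
def rect(p):
    (c,s,a)=cv2.minAreaRect(p.astype(np.float32)*1000); b=cv2.boxPoints((c,s,a))
    e=[b[1]-b[0],b[2]-b[1]]; e=max(e,key=np.linalg.norm)
    return np.round(c,1),np.round(s,1),"long-axis angle",round(np.arctan2(e[1],e[0])%np.pi,4)
E
python3 - <<'E'
from h import *
d=dict(np.load("top0.npz")); X=cloud(d); rgb=d["pixels"]
def sel(u0,u1,v0,v1,lo,hi):
    m=np.zeros(X.shape[:2],bool); m[v0:v1,u0:u1]=1
    return m&(X[...,2]>lo)&(X[...,2]<hi)
for n,a in dict(guide=(393,465,250,303,.035,.06),guideall=(393,465,250,303,.005,.06),g2=(400,458,190,240,.005,.06),g3=(475,540,258,312,.005,.06),board=(110,325,190,345,.02,.04),rail=(135,305,212,256,.065,.0725),ups=(135,315,190,235,.0735,.085),stop=(160,192,228,272,.052,.064),garlic=(255,300,295,330,.04,.09),peeler=(395,450,325,380,.004,.02),carrot=(355,405,115,200,.008,.06),driver=(250,300,90,195,.008,.06)).items():
    m=sel(*a); p=X[m]; print(n,len(p),*rect(p[:,:2]),"z",np.round(np.nanpercentile(p[:,2],[5,50,95]),4))
E
python3 - <<'E'
import cv2,numpy as np
im=cv2.imread("pics/top0.png")
a=cv2.resize(im[185:345,110:330],None,fx=3.6,fy=3.6,interpolation=cv2.INTER_CUBIC); cv2.imwrite("pics/c1.png",a)
E
```

```text
guide 844 [ 531.3 -242.7] [ 64.9 110.2] long-axis angle 1.6248 z [0.0373 0.0493 0.0535]
guideall 2142 [ 537.5 -243.4] [102.1 135.7] long-axis angle 1.7589 z [0.0071 0.0148 0.0522]
g2 1139 [ 664.3 -229.2] [ 94.6 109.9] long-axis angle 1.6354 z [0.0056 0.0166 0.0398]
g3 1234 [ 546.3 -400.5] [100. 130.] long-axis angle 1.7391 z [0.0055 0.0162 0.0394]
board 14936 [483.9 160. ] [218.6 340.6] long-axis angle 1.5765 z [0.0261 0.03   0.034 ]
rail 1567 [545.5 155.7] [ 75.2 306.2] long-axis angle 1.7295 z [0.0662 0.0702 0.0723]
ups 1172 [557.4 160. ] [ 54.3 320. ] long-axis angle 1.5754 z [0.0738 0.0756 0.0787]
stop 392 [498.5 244.8] [63.  59.5] long-axis angle 0.0108 z [0.0536 0.0593 0.0631]
garlic 492 [413.4  29. ] [44.7 45.6] long-axis angle 2.524 z [0.0477 0.0584 0.0774]
peeler 677 [ 390.6 -253.6] [101.2 105.9] long-axis angle 1.7367 z [0.0043 0.007  0.0113]
carrot 937 [ 764.4 -112.3] [155.4  82.1] long-axis angle 0.2208 z [0.0193 0.028  0.0339]
driver 735 [750.6  83.6] [ 60.2 199.8] long-axis angle 3.0436 z [0.0127 0.0219 0.0284]
```

View pics/c1.png

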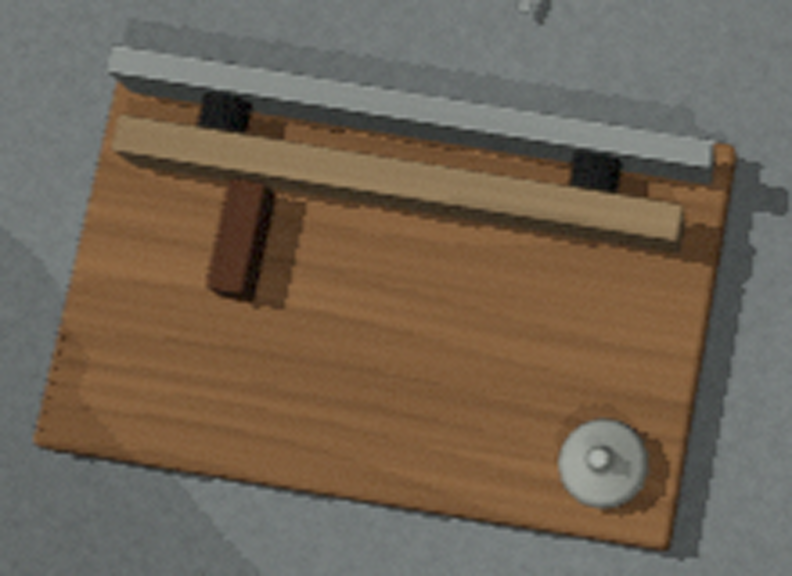

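```bash
cat >> h.py <<'E'
def ray(d,u,v,z):
    f=480/2/np.tan(np.radians(float(d["vertical_fov"]))/2)
    r=d["R"].T@np.array([(u-d["cx"])/f,(v-d["cy"])/f,1]); C=-d["R"].T@d["t"]
    return C+r*(z-C[2])/r[2]
E
python3 - <<'E'
from h import *
d=dict(np.load("top0.npz"))
for n,u,v,z in [("b fl",37,443,.03),("b fr",666,546,.03),("b br",735,147,.03),("rail fl",115,150,.071),("rail fr",680,240,.071),("rail bl",118,117,.071),("rail br",682,207,.071),("ups fl",110,72,.075),("ups fr",712,164,.075)]:
    print(n,np.round(ray(d,110+(u-1.3)/3.6,185+(v-1.3)/3.6,z)[:2],4))
im=cv2.imread("pics/top0.png")
c=cv2.resize(im[225:278,150:210],None,fx=10,fy=10,interpolation=cv2.INTER_CUBIC); c=cv2.convertScaleAbs(c,alpha=1.8); cv2.imwrite("pics/c2.png",c)
E
```

```text
b fl [0.3759 0.3247]
b fr [ 0.378  -0.0101]
b br [ 0.5939 -0.0093]
rail fl [0.5294 0.3065]
rail fr [0.5314 0.008 ]
rail bl [0.5469 0.3089]
rail br [0.5487 0.01  ]
ups fl [0.5691 0.3172]
ups fr [ 0.5729 -0.0016]
```

View pics/c2.png

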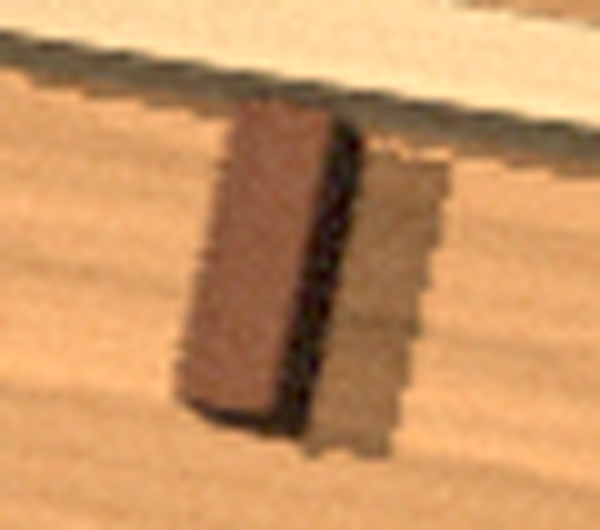

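Run:
```python
from h import *
d=dict(np.load("top0.npz"))
for u,v,z in [(240,100,.06),(330,105,.06),(272,413,.06),(178,398,.06),(300,437,.03),(362,140,.03)]:
    print(np.round(ray(d,150+(u-4.5)/10,225+(v-4.5)/10,z)[:2],4))
d=dict(np.load("side0.npz")); X=cloud(d)
m=np.zeros(X.shape[:2],bool); m[255:335,335:415]=1
m&=(X[...,2]>.035)&(X[...,2]<.06); print(m.sum(),*rect(X[m][:,:2]))
```

```text
[0.5258 0.2471]
[0.5277 0.2301]
[0.4683 0.2282]
[0.4682 0.2462]
[0.4682 0.2299]
[0.5271 0.2306]
1279 [ 566.8 -239.5] [139.4 111. ] long-axis angle 0.0586
```

Guide: centre (0.531, −0.243), 65×110 mm, yaw +0.054. Rail near face is at x≈0.530, yaw ≈0.0065, and the stop is centred at (0.498, 0.238). I'll grip the guide's near wall, which keeps the far face free for the rail.

move_arm(
  deltas=[
    [0.013,-0.035,0,-0.061,0.034],
    [0.013,-0.035,0,-0.061,0.034],
    [0.013,-0.035,0,-0.061,0.034],
    [0.013,-0.035,0,-0.061,0.034],
    [0.013,-0.035,0,-0.061,0.034],
    [0.013,-0.035,0,-0.061,0.034],
    [0.013,-0.035,0,-0.061,0.034],
    [0.013,-0.035,0,-0.061,0.034],
    [0.013,-0.035,0,-0.061,0.034],
    [0.013,-0.035,0,-0.061,0.034],
    [0.013,-0.035,0,-0.061,0.034],
    [0.013,-0.035,0,-0.061,0.034],
    [0.013,-0.035,0,-0.061,0.034],
    [0.013,-0.035,0,-0.061,0.034],
    [0.013,-0.035,0,-0.061,0.034],
    [0.013,-0.035,0,-0.061,0.034],
    [0.013,-0.035,0,-0.061,0.034],
    [0.013,-0.035,0,-0.061,0.034],
    [0.013,-0.035,0,-0.061,0.034],
    [0.013,-0.035,0,-0.061,0.034],
  ],
)

```text
clock: 1.77
tool_pos: [0.4428, -0.1042, 0.4048]
tcp_rot: [3.141, -0.0, 1.622]
contact_force: [0.6, 0.9, 0.7]
grip_width: 0.0338
gripper_force: 0.0
```

move_arm(
  deltas=[
    [0.0155,-0.035,-0.02,0,0.034],
    [0.0155,-0.035,-0.02,0,0.034],
    [0.0155,-0.035,-0.02,0,0.034],
    [0.0155,-0.035,-0.02,0,0.034],
    [0,0,0,0,0.034],
    [0,0,0,0,0.034],
    [0,0,0,0,0.034],
  ],
)

```text
clock: 2.35
tool_pos: [0.5023, -0.2373, 0.327]
tcp_rot: [-3.14, -0.001, 1.624]
contact_force: [-0.2, -0.0, 0.7]
grip_width: 0.0343
gripper_force: 0.0
```

Run:
```python
from h import *
from cell import telemetry, read_camera
from scipy.spatial.transform import Rotation as Ro
s=telemetry.get_state(); print(s["clock"],s["tool_pos"],s["tcp_rot"],s["grip_width"],s["qpos"],s["contact_force"])
d=read_camera("wrist"); cv2.imwrite("pics/w1.png",d["pixels"][:,:,::-1])
T=np.eye(4);T[:3,:3]=Ro.from_euler("xyz",s["tcp_rot"]).as_matrix();T[:3,3]=s["tool_pos"]
M=np.linalg.inv(T@d["T_tool_cam"]); d["R"]=M[:3,:3]; d["t"]=M[:3,3]; np.savez("w1.npz",**d)
X=cloud(d); m=(X[...,2]>.044)&(X[...,2]<.056)&(abs(X[...,0]-.53)<.07)&(abs(X[...,1]+.243)<.08)
p=X[m]; print(len(p),*rect(p[:,:2]))
```

```text
2.35 [ 0.50229679 -0.23726866  0.32704069] [-3.14012911e+00 -5.07911007e-04  1.62399886e+00] 0.03429057139247608 [-0.18438031  0.44430036  0.71482481  1.88785183 -0.35565462  0.94124165
  0.74929527] [-0.1686254  -0.04419812  0.69984091]
4089 [ 530.5 -243. ] [ 64.3 109.9] long-axis angle 1.6311
```

View pics/w1.png

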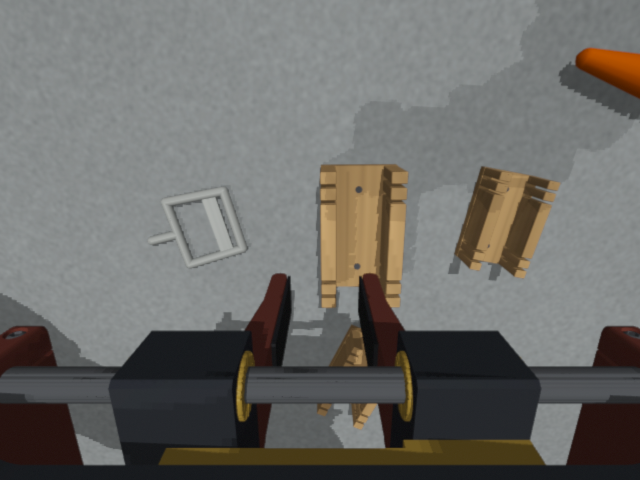

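The wrist view shows the guide at (362,235), with its near wall on the left (327,235) and the fingers below it. Its depth gives centre (0.5305, −0.243), 64×110 mm, yaw 0.06. I'll descend over the near wall, then close.

move_arm(
  deltas=[
    [0.002,-0.007,-0.015,0.005,0.034],
    [0,0,-0.015,0,0.034],
    [0,0,-0.015,0,0.034],
    [0,0,-0.015,0,0.034],
    [0,0,-0.015,0,0.034],
    [0,0,-0.015,0,0.034],
    [0,0,-0.012,0,0.034],
    [0,0,-0.01,0,0.034],
    [0,0,-0.01,0,0.034],
    [0,0,-0.005,0,0.034],
    [0,0,0,0,0.034],
    [0,0,0,0,0.034],
  ],
)

```text
clock: 3.4
tool_pos: [0.5047, -0.2445, 0.2006]
tcp_rot: [3.142, 0.0, 1.63]
contact_force: [-0.0, 0.4, 0.8]
grip_width: 0.0335
gripper_force: 0.0
```

move_arm(
  deltas=[
    [0,0,0,0,0.02],
    [0,0,0,0,0.005],
    [0,0,0,0,0.005],
    [0,0,0,0,0.005],
    [0,0,0,0,0.005],
    [0,0,0,0,0.005],
    [0,0,0,0,0.005],
  ],
)

```text
clock: 3.98
tool_pos: [0.5048, -0.2445, 0.2008]
tcp_rot: [3.141, 0.0, 1.63]
contact_force: [-0.3, -0.4, 4.2]
grip_width: 0.0118
gripper_force: 30.0
```

move_arm(
  deltas=[
    [0,0,0.01,0,0.005],
    [0,0,0.017,0,0.005],
    [0,0,0.017,0,0.005],
    [0,0,0.017,0,0.005],
    [0,0,0.017,0,0.005],
    [0,0,0.017,0,0.005],
    [0,0,0.015,0,0.005],
    [0,0,0,0,0.005],
    [0,0,0,0,0.005],
  ],
)

```text
clock: 4.73
tool_pos: [0.5045, -0.2442, 0.3108]
tcp_rot: [3.141, -0.0, 1.63]
contact_force: [0.4, 0.2, -3.8]
grip_width: 0.0119
gripper_force: 30.0
```

move_arm(
  deltas=[
    [-0.0025,0.0228,0,-0.003,0.005],
    [-0.0025,0.0228,0,-0.003,0.005],
    [-0.0025,0.0228,0,-0.003,0.005],
    [-0.0025,0.0228,0,-0.003,0.005],
    [-0.0025,0.0228,0,-0.003,0.005],
    [-0.0025,0.0228,0,-0.003,0.005],
    [-0.0025,0.0228,0,-0.003,0.005],
    [-0.0025,0.0228,0,-0.003,0.005],
    [-0.0025,0.0228,0,-0.003,0.005],
    [-0.0025,0.0228,0,-0.003,0.005],
    [-0.0025,0.0228,0,-0.003,0.005],
    [-0.0025,0.0228,0,-0.003,0.005],
    [-0.0025,0.0228,0,-0.003,0.005],
    [-0.0025,0.0228,0,-0.003,0.005],
    [-0.0025,0.0228,0,-0.003,0.005],
    [-0.0025,0.0228,0,-0.003,0.005],
    [-0.0025,0.0228,0,-0.003,0.005],
    [-0.0025,0.0228,0,-0.0025,0.005],
    [0,0,0,0,0.005],
    [0,0,0,0,0.005],
  ],
)

```text
clock: 6.4
tool_pos: [0.4588, 0.1672, 0.3092]
tcp_rot: [-3.14, 0.001, 1.579]
contact_force: [-0.2, -0.6, -3.1]
grip_width: 0.0118
gripper_force: 30.0
```

```bash
cat >> h.py <<'E'
def wrist(name):
    from cell import telemetry, read_camera
    from scipy.spatial.transform import Rotation as Ro
    s=telemetry.get_state(); print({k:np.round(s[k],4) for k in ("clock","tool_pos","tcp_rot","contact_force","torque","grip_width","gripper_force")})
    d=read_camera("wrist"); cv2.imwrite(f"pics/{name}.png",d["pixels"][:,:,::-1])
    T=np.eye(4);T[:3,:3]=Ro.from_euler("xyz",s["tcp_rot"]).as_matrix();T[:3,3]=s["tool_pos"]
    M=np.linalg.inv(T@d["T_tool_cam"]); d["R"]=M[:3,:3]; d["t"]=M[:3,3]; np.savez(name+".npz",**d); return d
E
python3 - <<'E'
from h import *
d=wrist("w2"); X=cloud(d)
m=np.zeros(X.shape[:2],bool); m[100:330]=1
for lo,hi in((.145,.18),(.11,.14)):
    q=m&(X[...,2]>lo)&(X[...,2]<hi); p=X[q]; print(len(p),*rect(p[:,:2]),p[:,2].min(),p[:,2].max())
    A=np.c_[p[:,:2]-p[:,:2].mean(0),np.ones(len(p))]; print(np.linalg.lstsq(A,p[:,2],rcond=None)[0])
E
```

```text
{'clock': np.float64(6.4), 'tool_pos': array([0.4588, 0.1672, 0.3092]), 'tcp_rot': array([-3.1396e+00,  1.4000e-03,  1.5793e+00]), 'contact_force': array([-0.212 , -0.5879, -3.1499]), 'torque': array([-0.0928,  0.1744, -0.0158]), 'grip_width': np.float64(0.0118), 'gripper_force': np.float64(29.9993)}
11494 [477.7 189.3] [76.1 65.5] long-axis angle 0.0078 0.1450017312967778 0.1784294100663548
[-0.05741872 -0.07836867  0.15785745]
12834 [477. 184.] [85.7 65.5] long-axis angle 1.4371 0.11016854758822799 0.1399900960894213
[0.06579644 0.00660185 0.12053672]
```

View pics/w2.png

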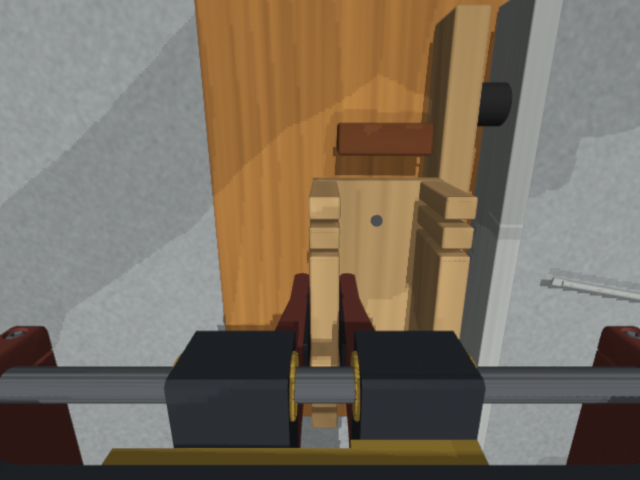

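Run:
```python
from h import *
d=dict(np.load("w2.npz")); X=cloud(d)
for n,u,v in [("nw",324,275),("nw2",324,187),("fw",453,280),("fw2",447,190),("fl",385,200),("fl2",385,300),("fl3",350,190),("fl4",410,190),("stop",385,135),("rail",465,60),("board",290,180)]:
    print(n,np.round(np.nanmedian(X[v-4:v+5,u-5:u+6].reshape(-1,3),0),4))
# floor edge, stop front edge (stop +y... its -y top edge), rail edge
for n,u,v,z in [("stop -y top L",338,153,.06),("stop -y top R",432,155,.06),("rail near top",441,170,.071),("rail near top far",456,7,.071)]: print(n,np.round(ray(d,u,v,z),4))
zt=float(np.nanmedian(X[271:280,319:330,2])); print(zt)
for n,u,v in [("nw outer",311,275),("nw inner",338,275),("fw outer",472,275),("end near L",312,180),("end near R",338,180),("end far",470,197)]: print(n,np.round(ray(d,u,v,zt),4))
```

```text
nw [0.4574 0.1894 0.1582]
nw2 [0.4571 0.2215 0.1373]
fw [0.5095 0.1878 0.158 ]
fw2 [0.5077 0.222  0.1447]
fl [0.487  0.2119 0.118 ]
fl2 [0.4904 0.1574 0.1182]
fl3 [0.4697 0.2168 0.1183]
fl4 [0.4989 0.217  0.1179]
stop [0.4949 0.2409 0.0597]
rail [0.5352 0.282  0.0709]
board [0.4321 0.2075 0.0297]
stop -y top L [0.4657 0.2297 0.06  ]
stop -y top R [0.5253 0.2289 0.06  ]
rail near top [0.5284 0.2209 0.071 ]
rail near top far [0.5271 0.3078 0.071 ]
0.15818872514020058
nw outer [0.4522 0.1895 0.1582]
nw inner [0.463  0.1896 0.1582]
fw outer [0.5169 0.1901 0.1582]
end near L [0.4527 0.2277 0.1582]
end near R [0.4623 0.2278 0.1582]
end far [0.5119 0.2219 0.1582]
```

Guide is held level (both wall tops at z 0.158), 12 mm short of the rail and 7 mm short of the stop at (385,138). Lowering it to just above the board.

move_arm(
  deltas=[
    [0,0,-0.01,-0.002,0.005],
    [0,0,-0.014,0,0.005],
    [0,0,-0.014,0,0.005],
    [0,0,-0.014,0,0.005],
    [0,0,-0.01,0,0.005],
    [0,0,-0.007,0,0.005],
    [0,0,-0.004,0,0.005],
    [0,0,0,0,0.005],
    [0,0,0,0,0.005],
  ],
)

```text
clock: 7.2
tool_pos: [0.4598, 0.1657, 0.2376]
tcp_rot: [3.141, 0.0, 1.574]
contact_force: [0.4, -0.3, -3.6]
grip_width: 0.0116
gripper_force: 30.0
```

move_arm(
  deltas=[
    [0,0,-0.001,0,0.005],
    [0,0,-0.001,0,0.005],
    [0,0,-0.001,0,0.005],
    [0,0,0,0,0.005],
    [0,0,0,0,0.005],
  ],
)

```text
clock: 7.62
tool_pos: [0.4596, 0.1661, 0.2346]
tcp_rot: [3.141, -0.0, 1.574]
contact_force: [-0.2, 0.9, -3.8]
grip_width: 0.0116
gripper_force: 30.0
```

move_arm(
  deltas=[
    [0,0,-0.001,0,0.005],
    [0,0,-0.001,0,0.005],
    [0,0,-0.001,0,0.005],
    [0,0,0,0,0.005],
    [0,0,0,0,0.005],
  ],
)

```text
clock: 8.03
tool_pos: [0.4596, 0.166, 0.2314]
tcp_rot: [-3.141, 0.0, 1.574]
contact_force: [-0.8, 0.7, -3.2]
grip_width: 0.0116
gripper_force: 30.0
```

move_arm(
  deltas=[
    [0,0,-0.0005,0,0.005],
    [0,0,-0.0005,0,0.005],
    [0,0,0,0,0.005],
    [0,0,0,0,0.005],
  ],
)

```text
clock: 8.37
tool_pos: [0.4597, 0.1659, 0.2308]
tcp_rot: [3.142, -0.0, 1.574]
contact_force: [-1.8, -1.0, 4.5]
grip_width: 0.0118
gripper_force: 30.0
```

move_arm(
  deltas=[
    [0,0.001,0.0002,0,0.005],
    [0,0.001,0,0,0.005],
    [0,0.001,0,0,0.005],
    [0,0.001,0,0,0.005],
    [0,0,0,0,0.005],
    [0,0,0,0,0.005],
  ],
)

```text
clock: 8.87
tool_pos: [0.4599, 0.1699, 0.2308]
tcp_rot: [3.141, 0.0, 1.574]
contact_force: [1.2, -4.1, 3.2]
grip_width: 0.0117
gripper_force: 30.0
```

move_arm(
  deltas=[
    [0,0.0005,0,0,0.005],
    [0,0.0005,0,0,0.005],
    [0,0.0005,0,0,0.005],
    [0,0,0,0,0.005],
    [0,0,0,0,0.005],
  ],
)

```text
clock: 9.28
tool_pos: [0.4598, 0.1714, 0.2308]
tcp_rot: [3.141, -0.0, 1.574]
contact_force: [0.2, -4.9, 4.5]
grip_width: 0.0116
gripper_force: 30.0
```

move_arm(
  deltas=[
    [0,0.0005,0,0,0.005],
    [0,0.0005,0,0,0.005],
    [0,0,0,0,0.005],
    [0,0,0,0,0.005],
  ],
)

```text
clock: 9.62
tool_pos: [0.4598, 0.1723, 0.2308]
tcp_rot: [3.141, 0.0, 1.574]
contact_force: [0.3, -5.2, 4.8]
grip_width: 0.0118
gripper_force: 30.0
```

Run:
```python
from h import *
d=wrist("w3")
im=cv2.imread("pics/w3.png")[90:330,280:520]; cv2.imwrite("pics/c3.png",cv2.resize(im,None,fx=2.5,fy=2.5,interpolation=cv2.INTER_CUBIC))
```

```text
{'clock': np.float64(9.6167), 'tool_pos': array([0.4598, 0.1723, 0.2308]), 'tcp_rot': array([3.1412e+00, 1.0000e-04, 1.5740e+00]), 'contact_force': array([ 0.2813, -5.2401,  4.8013]), 'torque': array([-1.1615, -0.0712, -0.0549]), 'grip_width': np.float64(0.0118), 'gripper_force': np.float64(30.0024)}
```

View pics/c3.png

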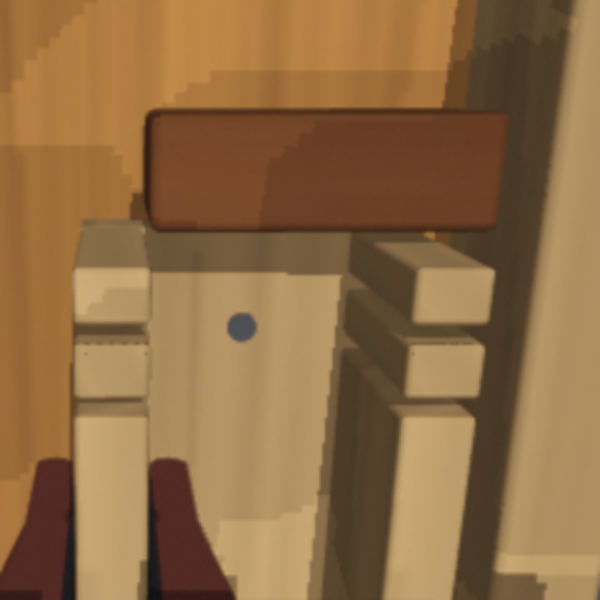

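Run:
```python
from h import *
d=dict(np.load("w3.npz"))
g=lambda u,v,z: np.round(ray(d,280+(u-.75)/2.5,90+(v-.75)/2.5,z),4)
print("wall end top",g(112,268,.08),g(455,269,.08)," bottom near wall end",g(110,220,.03))
print("stop",g(160,229,.06),g(480,231,.06))
print("far wall outer",g(495,300,.08),g(474,430,.08),"near outer",g(75,300,.08),g(76,560,.08))
print("rail top edge",g(577,20,.071),g(498,545,.071))
```

```text
wall end top [0.459  0.2268 0.08  ] [0.5104 0.2268 0.08  ]  bottom near wall end [0.4587 0.2266 0.03  ]
stop [0.4672 0.2295 0.06  ] [0.5218 0.2294 0.06  ]
far wall outer [0.5171 0.2221 0.08  ] [0.5165 0.2009 0.08  ] near outer [0.4534 0.2219 0.08  ] [0.4532 0.1775 0.08  ]
rail top edge [0.5275 0.2624 0.071 ] [0.5275 0.1754 0.071 ]
```

The crop shows the guide parallel to the rail and its end about 2.7 mm short of the stop. It needs to go a bit further in y.

move_arm(
  deltas=[
    [0,0.0005,0,0,0.005],
    [0,0.0005,0,0,0.005],
    [0,0.0005,0,0,0.005],
    [0,0.0005,0,0,0.005],
    [0,0,0,0,0.005],
    [0,0,0,0,0.005],
  ],
)

```text
clock: 10.17
tool_pos: [0.4597, 0.1741, 0.2308]
tcp_rot: [3.141, 0.0, 1.574]
contact_force: [-0.1, -5.1, 5.3]
grip_width: 0.0116
gripper_force: 30.0
```

move_arm(
  deltas=[
    [0,0.0005,0,0,0.005],
    [0,0,0,0,0.005],
    [0,0,0,0,0.005],
  ],
)

```text
clock: 10.42
tool_pos: [0.4597, 0.1742, 0.2308]
tcp_rot: [3.141, 0.001, 1.573]
contact_force: [0.7, -7.1, 6.8]
grip_width: 0.0118
gripper_force: 30.0
```

Stop touched: motion stalled and the y force rose. Relaxing slightly, then sliding to the rail.

move_arm(
  deltas=[
    [0,-0.0003,0,0,0.005],
    [0.001,0,0,0,0.005],
    [0.001,0,0,0,0.005],
    [0.001,0,0,0,0.005],
    [0.001,0,0,0,0.005],
    [0.001,0,0,0,0.005],
    [0.001,0,0,0,0.005],
    [0.001,0,0,0,0.005],
    [0.001,0,0,0,0.005],
    [0,0,0,0,0.005],
    [0,0,0,0,0.005],
  ],
)

```text
clock: 11.33
tool_pos: [0.4625, 0.1741, 0.2306]
tcp_rot: [-3.126, -0.0, 1.575]
contact_force: [-27.6, -7.8, 38.7]
grip_width: 0.0117
gripper_force: 30.1
```

move_arm(
  deltas=[
    [0.0005,0,0,0,0.005],
    [0.0005,0,0,0,0.005],
    [0.0005,0,0,0,0.005],
    [0.0005,0,0,0,0.005],
    [0,0,0,0,0.005],
    [0,0,0,0,0.005],
  ],
)

```text
clock: 11.83
tool_pos: [0.4632, 0.1741, 0.2305]
tcp_rot: [-3.122, -0.0, 1.576]
contact_force: [-33.9, -7.7, 46.6]
grip_width: 0.0117
gripper_force: 30.1
```

move_arm(
  deltas=[
    [0.0005,0,0,0,0.005],
    [0.0005,0,0,0,0.005],
    [0.0005,0,0,0,0.005],
    [0.0005,0,0,0,0.005],
    [0,0,0,0,0.005],
    [0,0,0,0,0.005],
  ],
)

```text
clock: 12.33
tool_pos: [0.4648, 0.1741, 0.2303]
tcp_rot: [-3.121, -0.0, 1.576]
contact_force: [-34.3, -6.6, 47.2]
grip_width: 0.0121
gripper_force: 30.1
```

High x and z forces and a slight tool tilt: the guide's leading edge is digging into the board through friction. I'll back off and unload it before sliding on.

move_arm(
  deltas=[
    [-0.003,0,0,0,0.005],
    [-0.003,0,0,0,0.005],
    [0,0,0,0,0.005],
    [0,0,0.0005,0,0.005],
    [0,0,0.0005,0,0.005],
    [0,0,0,0,0.005],
    [0,0,0,0,0.005],
  ],
)

```text
clock: 12.92
tool_pos: [0.4634, 0.1744, 0.2307]
tcp_rot: [-3.135, 0.001, 1.575]
contact_force: [-7.9, -4.8, 4.7]
grip_width: 0.0113
gripper_force: 30.0
```

move_arm(
  deltas=[
    [0,0,0.0005,0,0.005],
    [0,-0.0003,0.0005,0,0.005],
    [0,0,0,0,0.005],
    [0,0,0,0,0.005],
  ],
)

```text
clock: 13.25
tool_pos: [0.4649, 0.1744, 0.2321]
tcp_rot: [-3.14, 0.001, 1.575]
contact_force: [-1.5, -4.1, -4.2]
grip_width: 0.0118
gripper_force: 30.0
```

Run:
```python
from h import *
d=wrist("w4"); X=cloud(d)
for n,u,v in [("nw",312,290),("fw",452,290),("fl",375,200),("fl b",375,280),("fl r",400,215),("fl l",350,215)]:
    print(n,np.round(np.nanmedian(X[v-4:v+5,u-5:u+6].reshape(-1,3),0),4))
im=cv2.imread("pics/w4.png")[90:330,280:520]; cv2.imwrite("pics/c4.png",cv2.resize(im,None,fx=2.5,fy=2.5,interpolation=cv2.INTER_CUBIC))
```

```text
{'clock': np.float64(13.25), 'tool_pos': array([0.4649, 0.1744, 0.2321]), 'tcp_rot': array([-3.1397e+00,  8.0000e-04,  1.5748e+00]), 'contact_force': array([-1.5173, -4.1073, -4.1729]), 'torque': array([-1.0924,  0.5588,  0.0943]), 'grip_width': np.float64(0.0118), 'gripper_force': np.float64(29.997)}
nw [0.4588 0.1895 0.081 ]
fw [0.5159 0.1905 0.0813]
fl [0.4886 0.2192 0.0412]
fl b [0.4905 0.1763 0.0413]
fl r [0.5013 0.2116 0.0412]
fl l [0.4765 0.2116 0.0413]
```

View pics/c4.png

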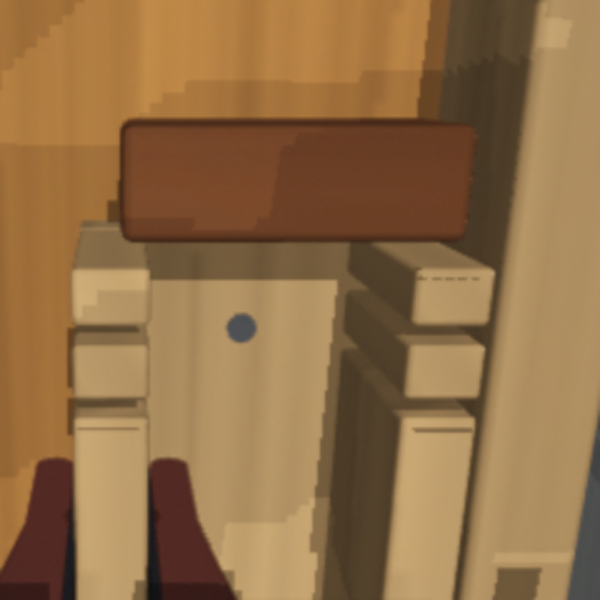

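Guide now hovers about 1.2 mm above the board, level, its end at the stop and about 5 mm from the rail (edge at (462,545)). Sliding on unloaded.

move_arm(
  deltas=[
    [0.001,-0.0003,-0.0004,0,0.005],
    [0.001,0,0,0,0.005],
    [0.001,0,0,0,0.005],
    [0.001,0,0,0,0.005],
    [0,0,0,0,0.005],
    [0,0,0,0,0.005],
  ],
)

```text
clock: 13.8
tool_pos: [0.4699, 0.1742, 0.2323]
tcp_rot: [3.141, -0.0, 1.574]
contact_force: [0.2, -2.5, -5.0]
grip_width: 0.012
gripper_force: 30.0
```

move_arm(
  deltas=[
    [0.001,0,0,0,0.005],
    [0.001,0,0,0,0.005],
    [0,0,0,0,0.005],
    [0,0,0,0,0.005],
  ],
)

```text
clock: 14.13
tool_pos: [0.4716, 0.1742, 0.2323]
tcp_rot: [-3.141, -0.0, 1.574]
contact_force: [-2.9, -1.9, -3.4]
grip_width: 0.0117
gripper_force: 30.0
```

move_arm(
  deltas=[
    [0.001,0,0,0,0.005],
    [0.001,0,0,0,0.005],
    [0.001,0,0,0,0.005],
    [0,0,0,0,0.005],
    [0,0,0,0,0.005],
    [0,0,0,0,0.005],
  ],
)

```text
clock: 14.63
tool_pos: [0.4742, 0.1742, 0.2322]
tcp_rot: [-3.14, -0.0, 1.575]
contact_force: [-4.6, -1.9, -1.8]
grip_width: 0.0116
gripper_force: 30.0
```

move_arm(
  deltas=[
    [0.001,0,0,0,0.005],
    [0.001,0,0,0,0.005],
    [0,0,0,0,0.005],
    [0,0,0,0,0.005],
    [0,0,0,0,0.005],
  ],
)

```text
clock: 15.05
tool_pos: [0.4757, 0.1742, 0.232]
tcp_rot: [-3.139, -0.0, 1.575]
contact_force: [-7.2, -2.0, -0.5]
grip_width: 0.0119
gripper_force: 30.0
```

move_arm(
  deltas=[
    [0.001,0,0,0,0.005],
    [0.001,0,0,0,0.005],
    [0.001,0,0,0,0.005],
    [0,0,0,0,0.005],
    [0,0,0,0,0.005],
    [0,0,0,0,0.005],
  ],
)

```text
clock: 15.55
tool_pos: [0.478, 0.1743, 0.2319]
tcp_rot: [-3.137, 0.0, 1.575]
contact_force: [-10.2, -1.7, 2.4]
grip_width: 0.0118
gripper_force: 30.0
```

Run:
```python
from h import *
d=wrist("w5"); X=cloud(d)
for n,u,v in [("nw",312,290),("fw",452,290),("fl",375,200),("fl b",375,280),("fl r",400,215),("fl l",350,215)]:
    print(n,np.round(np.nanmedian(X[v-4:v+5,u-5:u+6].reshape(-1,3),0),4))
im=cv2.imread("pics/w5.png")[90:330,280:520]; cv2.imwrite("pics/c5.png",cv2.resize(im,None,fx=2.5,fy=2.5,interpolation=cv2.INTER_CUBIC))
```

```text
{'clock': np.float64(15.55), 'tool_pos': array([0.478 , 0.1743, 0.2319]), 'tcp_rot': array([-3.1368,  0.    ,  1.575 ]), 'contact_force': array([-10.2404,  -1.7382,   2.3884]), 'torque': array([-0.4923,  2.0001,  0.093 ]), 'grip_width': np.float64(0.0118), 'gripper_force': np.float64(29.9907)}
nw [0.4714 0.1896 0.0808]
fw [0.5285 0.1906 0.081 ]
fl [0.501  0.2193 0.0412]
fl b [0.503  0.1766 0.0411]
fl r [0.5138 0.2117 0.0408]
fl l [0.489  0.2116 0.0411]
```

View pics/c5.png

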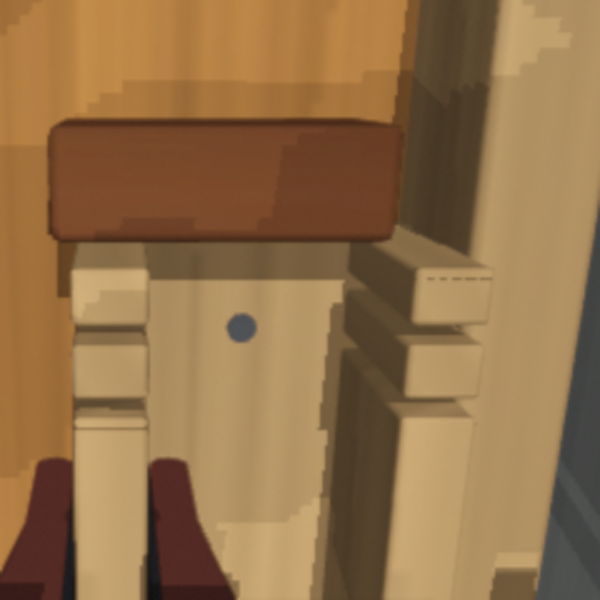

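Guide is flush with the rail (edge along (480,330)), its end at the stop, still level; the push is about 10 N. Nudging to about 12 N, then holding over 3 s.

move_arm(
  deltas=[
    [0.0005,0,0,0,0.005],
    [0.0005,0,0,0,0.005],
    [0,0,0,0,0.005],
    [0,0,0,0,0.005],
    [0,0,0,0,0.005],
    [0,0,0,0,0.005],
    [0,0,0,0,0.005],
    [0,0,0,0,0.005],
    [0,0,0,0,0.005],
    [0,0,0,0,0.005],
    [0,0,0,0,0.005],
    [0,0,0,0,0.005],
    [0,0,0,0,0.005],
    [0,0,0,0,0.005],
    [0,0,0,0,0.005],
    [0,0,0,0,0.005],
    [0,0,0,0,0.005],
    [0,0,0,0,0.005],
    [0,0,0,0,0.005],
    [0,0,0,0,0.005],
  ],
)

```text
clock: 17.27
tool_pos: [0.4786, 0.1742, 0.2318]
tcp_rot: [-3.136, -0.0, 1.575]
contact_force: [-12.9, -2.0, 3.2]
grip_width: 0.012
gripper_force: 30.0
```

move_arm(
  deltas=[
    [0,0,0,0,0.005],
    [0,0,0,0,0.005],
    [0,0,0,0,0.005],
    [0,0,0,0,0.005],
    [0,0,0,0,0.005],
    [0,0,0,0,0.005],
    [0,0,0,0,0.005],
    [0,0,0,0,0.005],
    [0,0,0,0,0.005],
    [0,0,0,0,0.005],
    [0,0,0,0,0.005],
    [0,0,0,0,0.005],
    [0,0,0,0,0.005],
    [0,0,0,0,0.005],
    [0,0,0,0,0.005],
    [0,0,0,0,0.005],
    [0,0,0,0,0.005],
    [0,0,0,0,0.005],
    [0,0,0,0,0.005],
    [0,0,0,0,0.005],
  ],
)

```text
clock: 18.93
tool_pos: [0.4786, 0.1743, 0.2318]
tcp_rot: [-3.136, -0.0, 1.575]
contact_force: [-11.7, -2.0, 2.9]
grip_width: 0.0119
gripper_force: 30.0
```

move_arm(
  deltas=[
    [0,0,0,0,0.005],
    [0,0,0,0,0.005],
    [0,0,0,0,0.005],
    [0,0,0,0,0.005],
    [0,0,0,0,0.005],
    [0,0,0,0,0.005],
    [0,0,0,0,0.005],
    [0,0,0,0,0.005],
    [0,0,0,0,0.005],
    [0,0,0,0,0.005],
    [0,0,0,0,0.005],
    [0,0,0,0,0.005],
    [0,0,0,0,0.005],
    [0,0,0,0,0.005],
    [0,0,0,0,0.005],
    [0,0,0,0,0.005],
    [0,0,0,0,0.005],
    [0,0,0,0,0.005],
    [0,0,0,0,0.005],
    [0,0,0,0,0.005],
  ],
)

```text
clock: 20.6
tool_pos: [0.4786, 0.1743, 0.2318]
tcp_rot: [-3.136, -0.0, 1.575]
contact_force: [-12.5, -1.6, 3.5]
grip_width: 0.0119
gripper_force: 30.0
```

```bash
python3 -c "
from cell import job_done
print(job_done())"
```

```text
the job is handed in; nothing more can be done
None
```

I handed the job in with the arm still holding the guide flush to the rail and against the end stop. The push read a steady 12–13 N for about 5 s, roughly 7.5 mm of squash judging by the tool's travel. The guide sits about 1 mm above the board, inside the 3 mm allowance. I steered clear of the four bystanders but did not re-check their positions at the end.

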